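Cover the wire pot and hold the tensioner back for threading

ROBOT

A 7-joint arm with a two-finger parallel gripper is mounted at the origin on the work surface. World frame = base frame: x ahead of the robot, y to its left, z up, the work surface at z = 0. Lengths are in m, angles in rad, forces in N, time in s.
With the tool pointing down it reaches from about 0.4 to 0.9 m from the base axis. Payload 5.6 kg.
Tool frame: the origin (TCP) lies midway between the tips of the shut fingers; the grasp point (between the pads) lies 19 mm behind it; y points along the fingers, z is the direction in which the jaws open and shut, and the axes are right-handed (so a half turn about y gives the same grasp; the last joint's range is limited). The gripper opens to 92 mm and grips with 3 to 60 N. Pads are 20 mm wide; open, the fingers measure 128 mm over their backs; the gripper's body (75 mm by 189 mm) begins 69 mm behind the grasp point.
Start: joints at [1.11, 0.468, -0.012, 1.603, 0.006, 1.071, -0.056], TCP at [0.264, -0.594, 0.215] pointing down, gripper open.
Joint ranges: [-2.53, 2.53], [-0.31, 2.02], [-1.57, 1.55], [0.28, 2.44], [-1.29, 4.43], [0.15, 1.84], [-2.92, 2.92]. Speed limits (rad/s): [2.57, 2.57, 3.14, 3.14, 3.14, 3.14, 3.14].

INTERFACE

Orientations are given as a 3x3 rotation matrix whose columns are the frame's x, y, z axes.
In Python, from station import env, effector, solver, viewer, workorder, search_frame, tip_of gives the robot as it stands. Calls block until the motion is done:
- env.reach(position, orientation): joint-space move of the TCP to a pose.
- env.movel(position, frame=None, rate=0.15): straight line of the TCP; frame=None keeps the orientation; rate is the mean speed in m/s.
- env.goto_joints(angles): joint-space move.
- effector.release() and effector.grasp(squeeze=None): open the fingers fully, or close them until they stop; squeeze is the grip in N (None keeps the last).
- env.pause(seconds).
- solver.inverse_kinematics(position, orientation): joint angles nearest the present ones, or None.
- env.sense(): the state.
- viewer.read_camera(name): name is "scene" or "top"; returns (picture, depth): 384x512x3 uint8, red, green, blue; 384x512 float32, m along the optical axis (not along the pixel's ray), 0 where there is no reading.
- viewer.camera_info(name): a dict with "intrinsics" (3x3 intrinsics, pixels), "dist_coeffs" ([k1, k2, p1, p2, k3] as OpenCV has them; the pictures are not rectified), "eye" and "rotation" of the camera in the world. Camera axes: x right, y up, looking along -z (the intrinsics and any distortion apply to the point x, -y, -z); pixel columns grow to the right and rows downward; lengths in m; the calibration is good to about 2 mm. A picture is of the moment at which its call begins. camera_info takes no time and is no camera call.
A pose or a line that the arm cannot do raises env.PlanningError and nothing moves.
- workorder.finish_job(): hands the job in, once; it reports no verdict.
Trained networks look in the newest picture that a camera, given by its name, has taken for a name from the list of things; names that differ only in an ending like _2 or _b are one class to them, and where a whole thing is asked for, a point or a joint stands for the part that bears it (a point fixed in the world has none). Each returns a list of dicts, best first, with "score" (0 to 1); they miss things now and then, are a little off and sometimes report something else, mostly with a low value. They report only what shows in the picture. A call takes as long as a camera call. They do not tell look-alikes from the thing itself.
- search_frame(camera, name): "at" ([x, y, z] in m, in world coordinates, good to about 4 mm: the middle of the surface that is visible of it).
- tip_of(camera, name): "at" ([x, y, z] in m, in world coordinates, good to about 4 mm: a listed point, or the origin of a listed thing).
The state is a dict: "t": time; "joint_positions": joint angles; "joint_velocities": joint speeds; "tau": joint torques, N m; "ee_pos": TCP position; "tcp_rot": TCP orientation; "wrist_force": force on the tool from outside, world axes, zero at the start; "moment": the same for the moment, N m; "gripper_width": finger opening in m.
Only numpy, scipy, OpenCV 4.12 (cv2) and the standard library are available. Lean on these libraries where they do the work, as an engineer would, in place of code of your own. Each camera call takes 0.05 s, during which the arm holds its last target.

TASK

Get the wire feed ready for threading: set the loose cover with its guide tube onto the open wire pot, without dropping it, so that it sits fully seated and level in the rim, and let go of it. Then push the sprung tensioner arm right back by its roller, past the last click of its ratchet and on towards its back stop so that it no longer rests on the pawl, and finish while still holding it there against its spring; do not let go. Leave the other things on the bench where they are.

Things in the scene. Friction and masses are not known exactly. Their poses are not given: they have to be found in the camera images.
- cover_guide (a point): Loose aluminium cover lying flat, right way up: a disc with an upright guide tube. Point: on its axis, half-way up the tube, 35 mm above the cover's foot; z along the axis. From the foot: spigot 108 mm dia, 10 mm high; flange 131 mm dia, 10 to 15 mm up; tube 22 mm dia up to 55 mm. 0.13 to 0.22 kg. Seated, the flange lies on the pot's rim and this point is 25 mm above pot_rim.
- cover: The same cover; origin at the centre of the foot of its spigot (its lowest face), z up along the tube. The tube's flared foot (15 to 23 mm up, 40 mm dia narrowing to 22) can be disregarded when gripping.
- pot_rim (a point): Centre of the mouth of the open wire pot, at the top of its rim, 105 mm above the bench. The pot is a grey round tub fixed to the bench, 124 mm outside diameter (rim bead 129), at least 113 mm across inside; a black reel stands in it, its top 35 mm below the rim.
- pot: The same pot; origin at the centre of its underside on the bench. Its bolted foot flange is 148 mm across, 5 mm thick.
- tensioner: Wire tensioner fixed to the bench: steel base plate 210 x 235 x 8 mm (origin under its centre, yaw varies), grey spring housing (top at 52 mm) with the sprung arm on it, two fixed white guide rollers on posts (30 mm dia, at x 82 y -8 and x 80 y -98 mm), two slim stop posts 68 mm high, 62 mm from the pivot. Nothing on it is higher than 97 mm.
- swing_pivot (a point): On the vertical axis about which the tensioner arm swings, 80 mm above the bench.
- swing_roller (a point): Centre of the white idler roller on the free end of the tensioner arm: 30 mm dia, upright, 66 to 94 mm above the bench (point at 80), 120 mm from the pivot, on a flat bar (60 to 66 mm up, 16 mm wide). At rest it lies from the pivot at 235 degrees counter-clockwise from the tensioner's x. Pushed back, it moves counter-clockwise seen from above, towards the tensioner's +x.
- tension_arm (a joint): Arm angle in rad: 0 at its rest stop, growing as the arm is pushed back, 1.08 at the back stop. The spring takes 4 N at the roller at rest, 9 N fully back. A ratchet segment clicks past the pawl at 0.40, 0.62 and 0.84; let go, the arm springs back to rest on the pawl at the last click passed.
- pawl (a joint): Angle of the small sprung pawl beside the hub in rad: 0 when dropped in, up to about 0.1 while a tooth lifts it.
- empty_reel: Empty black plastic reel standing on a flange, 80 mm diameter, 62 mm high; origin at its underside. To be left alone.
- contactor: Contactor block 75 x 45 x 80 mm; origin at its underside. To be left alone.
- mug: Mug, 80 mm diameter, 92 mm high; origin at its underside. To be left alone.
- screwdriver: Screwdriver lying flat, 200 mm long along its x. To be left alone.
- cutters: Side cutters lying flat, about 155 mm long along x. To be left alone.
- terminals: Row of rail terminals on a 100 mm piece of rail, 46 mm wide, 46 mm high; origin at its underside. To be left alone.
- ferrule_box: Small open white box, 70 x 105 x 32 mm; origin at its underside. To be left alone.
Not all that is in view belongs to the job. Several things look just like the pot: the one meant starts farthest to the robot's left. What is shaped like the cover but pink is not meant.

How it is judged:
By the outcome, as a careful person would: the job done as asked, in the order asked, and still so for the second after the job is handed in, while the arm keeps its last pose, push and grip.
It also fails if it takes over 64 s, if anything falls off the work surface, if the arm or the gripper's body presses on something with over 40 N, if the wrist force passes 120 N, or if a joint passes its speed limit or range.

## Working session

There is one attempt and no reset: what is moved stays moved. The work goes in short steps, each a Python script; the robot and the scene stay as the last script left them, time stands still between calls to the robot, and variables do not carry over. Pictures are saved under pics/ and viewed, and the job is handed in when it is done.

```bash
ls; mkdir -p pics; cat > h.py <<'E'
import numpy as np, cv2
from station import env, effector, solver, viewer, workorder, search_frame, tip_of
def snap(cam,fn=None):
    p,d=viewer.read_camera(cam)
    if fn: cv2.imwrite('pics/'+fn,cv2.cvtColor(p,cv2.COLOR_RGB2BGR))
    return p,d
def proj(cam,P):
    c=viewer.camera_info(cam);R=np.array(c['rotation']);q=(np.atleast_2d(P)-np.array(c['eye']))@R
    q=q*[1,-1,-1]
    return cv2.projectPoints(q.reshape(-1,1,3),np.zeros(3),np.zeros(3),np.array(c['intrinsics']),np.array(c['dist_coeffs']))[0].reshape(-1,2)
def unproj(cam,uv,z):
    # z: depth array per px
    c=viewer.camera_info(cam);R=np.array(c['rotation'])
    n=cv2.undistortPoints(np.asarray(uv,float).reshape(-1,1,2),np.array(c['intrinsics']),np.array(c['dist_coeffs'])).reshape(-1,2)
    q=np.c_[n[:,0],-n[:,1],-np.ones(len(n))]*np.asarray(z).reshape(-1,1)
    return q@R.T+np.array(c['eye'])
def cloud(cam,d):
    v,u=np.mgrid[0:d.shape[0],0:d.shape[1]]
    P=unproj(cam,np.c_[u.ravel(),v.ravel()],d.ravel()).reshape(d.shape+(3,))
    P[d<=0]=np.nan
    return P
E
python3 - <<'E'
from h import *
for c in ('scene','top'):
    p,d=snap(c,c+'0.png'); np.save(c+'0.npy',d)
    i=viewer.camera_info(c);print(c,np.round(i['eye'],3),np.round(i['rotation'],2).tolist(),np.round(i['intrinsics'],0).tolist(),i['dist_coeffs'])
    for n in ['cover_guide','pot_rim','pot','tensioner','swing_pivot','swing_roller','mug','empty_reel','contactor','terminals','ferrule_box','screwdriver','cutters']:
        r=tip_of(c,n)
        print(n,[(np.round(k['at'],3).tolist(),round(k['score'],2),proj(c,k['at'])[0].round().astype(int).tolist()) for k in r if k['score']>.2])
s=env.sense();print(s['t'],s['tcp_rot'],s['wrist_force'])
E
```

```text
pics
scene [ 1.635 -0.01   0.986] [[-0.0, -0.63, 0.77], [1.0, -0.0, 0.0], [0.0, 0.77, 0.63]] [[429.0, 0.0, 256.0], [0.0, 429.0, 197.0], [0.0, 0.0, 1.0]] [-0.08462385  0.          0.          0.          0.        ]
cover_guide [([0.329, 0.295, 0.035], 0.79, [337, 173]), ([0.512, 0.085, 0.038], 0.74, [284, 204])]
pot_rim [([0.341, -0.082, 0.106], 0.89, [236, 159]), ([0.526, 0.299, 0.107], 0.64, [349, 191])]
pot [([0.339, -0.079, -0.003], 0.77, [238, 182])]
tensioner [([0.532, -0.3, 0.001], 0.91, [172, 215]), ([0.734, 0.26, -0.001], 0.33, [343, 260])]
swing_pivot [([0.538, -0.243, 0.081], 0.9, [186, 198])]
swing_roller [([0.454, -0.323, 0.081], 0.56, [166, 183]), ([0.51, 0.089, 0.036], 0.26, [285, 204])]
mug [([0.623, 0.47, -0.004], 0.68, [400, 235])]
empty_reel [([0.733, 0.26, -0.001], 0.97, [343, 259])]
contactor [([0.709, 0.084, 0.003], 0.68, [286, 253])]
terminals [([0.737, -0.052, 0.002], 0.71, [242, 259])]
ferrule_box [([0.442, 0.481, 0.0], 0.66, [391, 199])]
screwdriver [([0.362, 0.147, 0.001], 0.64, [298, 185])]
cutters [([0.406, -0.525, -0.0], 0.54, [117, 192])]
top [ 0.372 -0
[... 817 characters left out ...]
])]
mug [([0.622, 0.467, 0.004], 0.96, [112, 163]), ([0.514, 0.09, 0.004], 0.6, [230, 196])]
empty_reel [([0.734, 0.264, -0.001], 0.7, [177, 129])]
contactor [([0.714, 0.08, -0.003], 0.72, [234, 135])]
terminals [([0.735, -0.055, -0.004], 0.91, [276, 129]), ([0.523, 0.299, 0.105], 0.59, [156, 190])]
ferrule_box [([0.445, 0.483, 0.0], 0.91, [105, 218])]
screwdriver [([0.366, 0.144, 0.001], 0.54, [212, 243])]
cutters [([0.407, -0.526, 0.0], 0.69, [427, 231]), ([0.734, 0.261, 0.002], 0.32, [178, 128])]
1.4 [[-9.14027538e-01 -3.36607150e-05  4.05652141e-01]
 [-4.05652141e-01 -1.13340166e-05 -9.14027538e-01]
 [ 3.53644886e-05 -9.99999999e-01 -3.29493778e-06]] [-0.45754369 -0.12613373 -0.17452517]
```

View pics.

```bash
python3 - <<'E'
import cv2
a=cv2.imread('pics/scene0.png');cv2.imwrite('pics/scene0b.png',cv2.resize(a[120:320,80:440],None,fx=2.2,fy=2.2,interpolation=cv2.INTER_CUBIC))
a=cv2.imread('pics/top0.png');cv2.imwrite('pics/top0b.png',cv2.resize(a[90:300,80:460],None,fx=2.1,fy=2.1,interpolation=cv2.INTER_CUBIC))
E
```

```text
(no output)
```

View pics/scene0b.png

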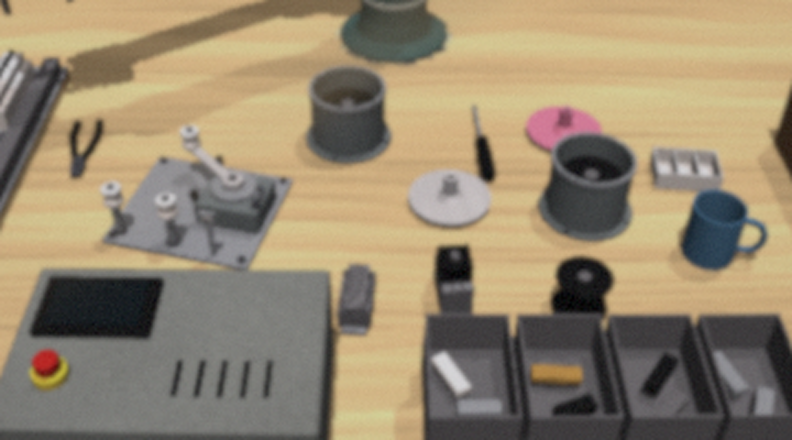

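View pics/top0b.png

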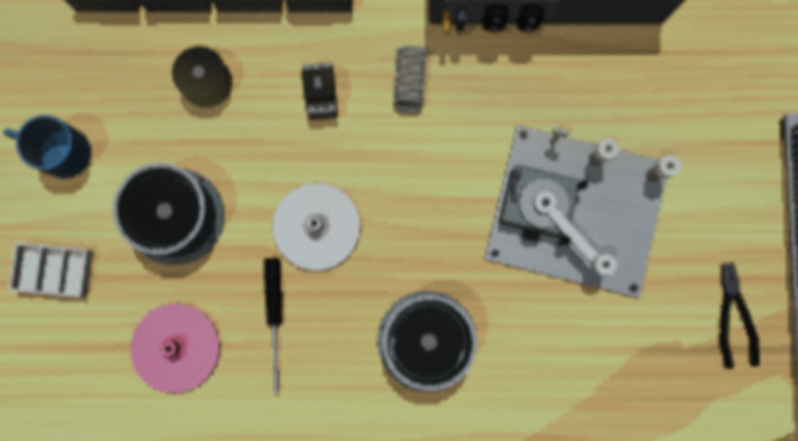

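```bash
cat > fit.py <<'E'
from h import *
from scipy.optimize import least_squares
def circ(P,r=None):
    f=lambda x: np.hypot(P[:,0]-x[0],P[:,1]-x[1])-(x[2] if r is None else r)
    x0=[*P[:,:2].mean(0)]+([.06] if r is None else [])
    s=least_squares(f,x0,loss='soft_l1',f_scale=.001);return s.x,np.std(s.fun)
def edge(cam,d,c,r,zlo,zhi,rw,lev,outer=True):
    """outline (image contour) of the disc/rim at height lev near c, ray-cast on plane z=lev"""
    P=cloud(cam,d)
    m=(np.hypot(P[...,0]-c[0],P[...,1]-c[1])<rw)&(P[...,2]>zlo)&(P[...,2]<zhi)
    m=m.astype(np.uint8)
    cs=cv2.findContours(m,cv2.RETR_EXTERNAL,cv2.CHAIN_APPROX_NONE)[0]
    k=max(cs,key=cv2.contourArea).reshape(-1,2).astype(float)
    ci=viewer.camera_info(cam);e=np.array(ci['eye'])
    A=unproj(cam,k,np.ones(len(k)));D=A-e
    t=(lev-e[2])/D[:,2];Q=e+D*t[:,None]
    return Q, P[m>0]
E
python3 - <<'E'
from fit import *
for cam in ('scene','top'):
    d=np.load(cam+'0.npy')
    for n,c,zlo,zhi,rw,lev in [('cover',(.512,.086),.009,.022,.085,.015),('pot',(.525,.299),.095,.115,.085,.105),('pot2',(.342,-.083),.095,.115,.085,.105)]:
        Q,M=edge(cam,d,c,0,zlo,zhi,rw,lev)
        print(cam,n,len(M),M.mean(0).round(4),np.median(M[:,2]).round(4),circ(Q),circ(M) if n!='cover' else (np.ptp(M[:,:2],axis=0),(M.max(0)+M.min(0))/2))
    P=cloud(cam,d)
    # tube top
    for n,c,lo,hi,rw in [('tube',(.512,.086),.03,.065,.03),('roller',(.456,-.324),.085,.105,.035),('hub',(.538,-.244),.06,.105,.03)]:
        m=(np.hypot(P[...,0]-c[0],P[...,1]-c[1])<rw)&(P[...,2]>lo)&(P[...,2]<hi);X=P[m];
        print(cam,n,len(X),X.mean(0).round(4),X.max(0).round(4),X.min(0).round(4))
E
```

```text
scene cover 692 [0.5161 0.0867 0.0151] 0.0151 (array([0.51228652, 0.08581884, 0.06424675]), np.float64(0.0011366304668775876)) (array([0.13341666, 0.13216943]), array([0.51085971, 0.08765401, 0.01536475]))
scene pot 293 [0.528  0.3011 0.1028] 0.1035 (array([0.53060278, 0.30003384, 0.06591292]), np.float64(0.0016973510534199303)) (array([0.52805018, 0.30046769, 0.06133019]), np.float64(0.0025831393158913885))
scene pot2 241 [ 0.3431 -0.079   0.1031] 0.1036 (array([ 0.34581491, -0.07901221,  0.06567875]), np.float64(0.002267726944557609)) (array([ 0.34359703, -0.0791096 ,  0.06096867]), np.float64(0.002725201116434103))
scene tube 56 [0.5149 0.086  0.0468] [0.5265 0.0969 0.0576] [0.4986 0.0755 0.0314]
scene roller 49 [ 0.4536 -0.3217  0.0939] [ 0.4679 -0.3076  0.1   ] [ 0.4369 -0.3365  0.0867]
scene hub 115 [ 0.542  -0.2458  0.0668] [ 0.5655 -0.2179  0.0798] [ 0.5087 -0.2715  0.06  ]
top cover 1246 [0.5079 0.0884 0.0146] 0.0144 (array([0.50858859, 0.08819325, 0.06352748]), np.float64(0.0010927472411716426)) (array([0.12688006, 0.12620088]), array([0.50847032, 0.08842573, 0.01551941]))
top pot 353 [0.5259 0.3031 0.1041] 0.1043 (array([0.52453574, 0.3002327 , 0.06325955]), np.float64(0.0008477652179074206)) (array([0.52418828, 0.29993586, 0.06059061]), np.float64(0.0021246036012639745))
top pot2 323 [ 0.339  -0.0785  0.1048] 0.1049 (array([ 0.34035781, -0.07739713,  0.06293927]), np.float64(0.000741418728565025)) (array([ 0.34046059, -0.07723773,  0.06078768]), np.float64(0.0020024549365969934))
top tube 47 [0.5084 0.0875 0.0519] [0.5195 0.0973 0.0588] [0.4981 0.0774 0.0318]
top roller 82 [ 0.448  -0.3219  0.0939] [ 0.4629 -0.3082  0.1005] [ 0.434  -0.3356  0.0853]
top hub 194 [ 0.5348 -0.2452  0.0669] [ 0.5648 -0.2147  0.081 ] [ 0.5099 -0.2728  0.0601]
```

```bash
python3 - <<'E'
import cv2,numpy as np
a=cv2.imread('pics/top0.png')
k=lambda s:cv2.resize(s,(400,400),interpolation=cv2.INTER_CUBIC)
cv2.imwrite('pics/crop1.png',np.hstack([k(a[150:240,130:220+0]),k(a[150:240,185:275])]))
E
```

```text
(no output)
```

View pics/crop1.png

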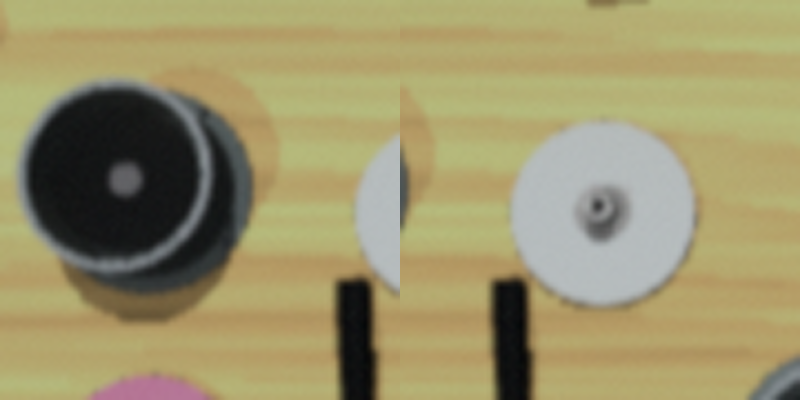

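```bash
cat >> h.py <<'E'
def Rz(psi):
    c,s=np.cos(psi),np.sin(psi)
    return np.array([[s,0,c],[-c,0,s],[0,-1,0.]])
E
python3 - <<'E'
from h import *
s=env.sense();print(s['joint_positions'])
for a in range(-180,180,30):
    o=[]
    for p in [(.5105,.087,.15),(.5105,.087,.023),(.526,.300,.2),(.526,.300,.12),(.44,-.31,.15),(.55,-.36,.075)]:
        q=solver.inverse_kinematics(np.array(p),Rz(np.radians(a)));o.append(None if q is None else np.round(q,1).tolist())
    print(a,o)
E
```

```text
[ 1.11000273  0.46747509 -0.01158531  1.60275216  0.00598694  1.07140512
 -0.05631094]
-180 [[0.7, 0.8, -1.3, 1.9, 0.8, 1.1, 2.2], [0.7, 1.1, -1.3, 2.0, 1.2, 1.2, 2.0], [0.3, 0.8, -1.3, 1.7, 0.8, 1.3, 1.9], [0.3, 1.0, -1.3, 1.7, 1.0, 1.3, 1.8], [0.3, 0.4, 0.3, 1.9, -0.1, 0.8, -2.5], [0.3, 0.6, 0.3, 1.7, -0.3, 0.8, -2.4]]
-150 [[-1.1, 0.5, 1.1, 2.0, -0.6, 1.0, -2.3], [-0.2, 0.5, -0.1, 2.0, 0.1, 0.6, -2.9], [0.3, 0.8, -1.3, 1.7, 0.8, 1.3, 2.4], [0.3, 1.0, -1.3, 1.7, 1.0, 1.3, 2.3], [0.4, 0.4, 0.2, 1.9, -0.1, 0.8, -2.0], [0.4, 0.6, 0.2, 1.7, -0.2, 0.8, -2.0]]
-120 [[0.1, 0.4, -0.4, 2.0, 0.2, 0.8, -2.5], [-0.1, 0.5, -0.2, 2.0, 0.2, 0.6, -2.5], [-1.1, 0.5, 0.7, 1.8, -0.3, 1.0, -2.4], [-1.1, 0.6, 0.7, 1.8, -0.4, 0.9, -2.3], [0.5, 0.4, 0.0, 1.9, -0.0, 0.8, -1.5], [0.5, 0.6, 0.1, 1.7, -0.1, 0.8, -1.5]]
-90 [[0.2, 0.4, -0.5, 2.0, 0.3, 0.9, -2.0], [0.0, 0.6, -0.3, 2.0, 0.3, 0.6, -2.1], [0.0, 0.6, -0.8, 1.7, 0.5, 1.1, -2.5], [-0.1, 0.6, -0.7, 1.8, 0.5, 0.9, -2.5], [0.6, 0.4, -0.0, 1.9, 0.0, 0.8, -1.0], [0.5, 0.6, -0.0, 1.7, 0.0, 0.8, -1.1]]
-60 [[0.3, 0.4, -0.6, 2.0, 0.3, 0.9, -1.5], [0.1, 0.6,
[... 1130 characters left out ...]
90 [[0.5, 0.5, -0.9, 1.9, 0.5, 0.9, 0.9], [0.3, 0.7, -0.7, 2.0, 0.6, 0.7, 0.8], [0.2, 0.7, -1.1, 1.7, 0.6, 1.2, 0.5], [0.2, 0.9, -1.2, 1.7, 0.9, 1.2, 0.3], [1.1, 0.5, -0.7, 1.9, 0.3, 0.9, 1.8], [0.9, 0.7, -0.6, 1.6, 0.5, 0.9, 1.7]]
120 [[0.7, 0.8, -1.3, 1.9, 0.8, 1.1, 1.1], [0.6, 0.9, -1.1, 2.0, 1.0, 1.0, 1.0], [0.2, 0.7, -1.1, 1.7, 0.7, 1.2, 1.0], [0.1, 0.7, -0.9, 1.7, 0.6, 1.0, 1.0], [1.5, 0.8, -1.3, 1.9, 0.9, 1.2, 1.9], [1.3, 1.1, -1.3, 1.6, 1.2, 1.3, 1.9]]
150 [[0.7, 0.8, -1.3, 1.9, 0.8, 1.1, 1.7], [0.7, 1.1, -1.3, 2.0, 1.2, 1.2, 1.4], [0.3, 0.8, -1.3, 1.7, 0.8, 1.3, 1.4], [0.3, 1.0, -1.3, 1.7, 1.0, 1.3, 1.3], [-0.4, 0.8, 1.3, 2.0, -0.8, 1.1, -2.3], [0.2, 0.7, 0.4, 1.7, -0.3, 0.9, -2.9]]
```

```bash
python3 - <<'E'
from h import *
R=Rz(0)
env.reach(np.array([.5105,.087,.16]),R)
env.movel(np.array([.5105,.087,.023]),rate=.12)
s=env.sense();print(s['t'],s['ee_pos'],s['wrist_force'],s['gripper_width'])
effector.grasp(25)
env.pause(.3)
s=env.sense();print(s['t'],s['ee_pos'],s['wrist_force'],s['moment'],s['gripper_width'])
snap('scene','s1.png');
p,d=snap('top','t1.png')
E
```

```text
5.2667 [0.51109694 0.08715934 0.02365794] [-0.42200654 -0.27512488  0.02318487] 0.09199569318756307
6.625 [0.51055965 0.08700679 0.02299205] [ 0.24543522  0.30295918 -0.09420695] [-0.03287023 -0.23086333 -0.01468703] 0.020978454080837993
```

```bash
python3 - <<'E'
from fit import *
env.movel(np.array([.5105,.087,.20]),rate=.12)
s=env.sense();print(s['t'],s['ee_pos'],s['wrist_force'],s['moment'],s['gripper_width'])
env.movel(np.array([.5105+.0155,.087+.2132,.20]),rate=.15)
env.pause(.3)
s=env.sense();print(s['t'],s['ee_pos'],s['wrist_force'],s['moment'],s['gripper_width'])
for cam in ('scene','top'):
    p,d=snap(cam,cam[0]+'2.png');np.save(cam+'2.npy',d)
    c=s['ee_pos'][:2]
    P=cloud(cam,d)
    m=(np.hypot(P[...,0]-c[0],P[...,1]-c[1])<.08)&(P[...,2]>.17)&(P[...,2]<.203)
    M=P[m];print(cam,len(M),M.min(0),M.max(0),np.median(M,0))
    Q,M=edge(cam,d,c,0,.17,.203,.085,.192);print(circ(Q),circ(Q,.0645))
E
python3 - <<'E'
import cv2,numpy as np
a=cv2.imread('pics/s2.png')[70:270,240:480];b=cv2.imread('pics/t2.png')[100:300,80:320]
k=lambda s:cv2.resize(s,(400,334),interpolation=cv2.INTER_CUBIC)
cv2.imwrite('pics/m2.png',np.hstack([k(a),k(b)]))
E
```

```text
8.35 [0.51003231 0.08690517 0.19928789] [ 0.43718297 -0.13644344 -2.08238117] [-0.02973703 -0.06020076 -0.01652544] 0.021479167436392093
10.225 [0.52613785 0.29983184 0.20009063] [ 0.48702448  0.98071223 -2.52273542] [-0.02953107 -0.15266451  0.01662107] 0.021415970361226052
scene 698 [0.45692912 0.23450525 0.18487499] [0.59297137 0.36521624 0.20280233] [0.53796267 0.29189837 0.19211521]
(array([0.52869965, 0.29895383, 0.06385854]), np.float64(0.01781631124040059)) (array([0.528377  , 0.29920162]), np.float64(0.017863100502556267))
top 464 [0.4953793  0.234781   0.18219536] [0.58764607 0.30130338 0.20071523] [0.54519271 0.26491541 0.19173802]
(array([0.54738834, 0.26517055, 0.03374008]), np.float64(0.00975998685012124)) (array([0.57220177, 0.22996038]), np.float64(0.01679656356590414))
```

View pics/m2.png

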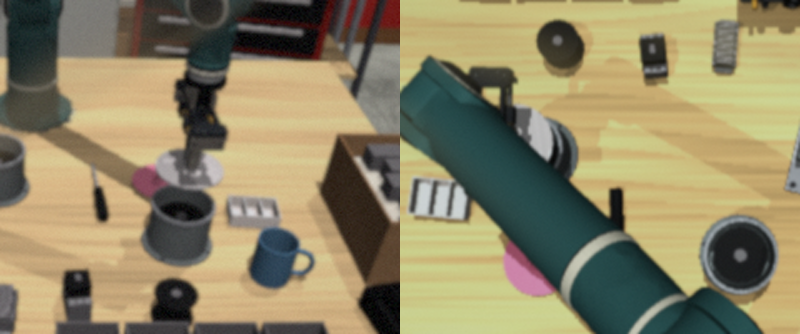

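```bash
python3 - <<'E'
from h import *
x,y=.527,.300
env.movel(np.array([x,y,.134]),rate=.12)
s=env.sense();f0=s['wrist_force'];print(s['t'],s['ee_pos'],f0)
for z in np.arange(.131,.1165,-.002):
    env.movel(np.array([x,y,z]),rate=.05)
    s=env.sense();df=s['wrist_force']-f0
    print(round(s['t'],2),round(z,4),s['ee_pos'].round(4),df.round(1),s['moment'].round(2))
    if df[2]>5: break
E
```

```text
11.025 [0.52725134 0.30046211 0.13444016] [-0.62625965  0.29699073 -1.92319483]
11.28 0.131 [0.5272 0.3001 0.1315] [ 0.1 -0.1  0.1] [-0.05 -0.09  0.03]
11.53 0.129 [0.527  0.2999 0.129 ] [ 0.3 -1.  -0.6] [ 0.03 -0.06 -0.02]
11.78 0.127 [0.5269 0.2999 0.1268] [ 1.5 -0.4 -0.6] [-0.04 -0.06  0.08]
12.03 0.125 [0.5269 0.2999 0.1248] [ 1.2 -0.1 -0.3] [-0.03 -0.06 -0.  ]
12.28 0.123 [0.5269 0.2999 0.1228] [ 1.7 -0.4  0.2] [-0.04 -0.    0.02]
12.53 0.121 [0.5269 0.2999 0.1208] [ 1.3 -0.8  0.2] [-0.04 -0.05  0.06]
12.78 0.119 [0.5269 0.2999 0.1188] [ 0.4  0.  -0.4] [-0.04 -0.09  0.01]
13.03 0.117 [0.5273 0.3002 0.118 ] [-1.5 -1.5  7.2] [-0.32  0.41 -0.03]
```

```bash
python3 - <<'E'
from fit import *
env.movel(np.array([.527,.300,.1178]),rate=.05)
effector.release(); env.pause(.2)
s=env.sense();print(s['t'],s['ee_pos'],s['wrist_force'],s['gripper_width'])
env.movel(np.array([.527,.300,.21]),rate=.15)
# ready above tensioner, closed
effector.grasp(10)
piv=np.array([.538,-.2445]);phi=np.radians(224.3)
rol=piv+.12*np.array([np.cos(phi),np.sin(phi)]);t=np.array([-np.sin(phi),np.cos(phi)])
p=rol-t*.055
env.reach(np.array([*p,.20]),Rz(phi-2*np.pi))
s=env.sense();print(s['t'],s['ee_pos'],s['wrist_force'],s['gripper_width'],s['joint_positions'].round(2))
for cam in ('scene','top'):
    p,d=snap(cam,cam[0]+'3.png');np.save(cam+'3.npy',d)
    P=cloud(cam,d);c=(.527,.3)
    m=(np.hypot(P[...,0]-c[0],P[...,1]-c[1])<.06)&(np.hypot(P[...,0]-c[0],P[...,1]-c[1])>.024)&(P[...,2]>.08)&(P[...,2]<.125)
    M=P[m];A=np.c_[M[:,:2]-c,np.ones(len(M))];co=np.linalg.lstsq(A,M[:,2],rcond=None)[0];print(cam,len(M),co,np.std(M[:,2]-A@co))
    for n in ('cover_guide','swing_roller','swing_pivot'):print(n,[(np.round(k['at'],3).tolist(),round(k['score'],2)) for k in tip_of(cam,n)])
a=cv2.imread('pics/s3.png')[120:320,100:420];b=cv2.imread('pics/t3.png')[100:300,100:420]
k=lambda s:cv2.resize(s,(640,300) if 0 else (480,300),interpolation=cv2.INTER_CUBIC)
cv2.imwrite('pics/m3.png',np.vstack([k(a),k(b)]))
E
```

```text
14.5833 [0.5269838  0.30000042 0.11779146] [0.55852981 0.37240771 0.34391896] 0.09171574495659045
18.8417 [ 0.41449611 -0.28796577  0.1999695 ] [ 0.17452465 -0.24179383 -0.08165924] 0.0005225057583575422 [ 0.68  0.25 -0.16  1.96  0.05  0.94 -1.87]
scene 540 [-0.07880397  0.01702909  0.10875341] 0.0062501561871448775
cover_guide [([0.331, 0.294, 0.033], 0.91), ([0.527, 0.302, 0.133], 0.59)]
swing_roller [([0.456, -0.322, 0.081], 0.76)]
swing_pivot [([0.539, -0.243, 0.077], 0.72)]
top 1093 [-0.00459454  0.00301813  0.10970007] 0.0025783643121703196
cover_guide [([0.328, 0.294, 0.033], 0.96), ([0.527, 0.299, 0.134], 0.88), ([0.736, -0.051, -0.002], 0.42)]
swing_roller [([0.456, -0.325, 0.08], 0.56), ([0.716, 0.08, -0.002], 0.35)]
swing_pivot [([0.406, -0.525, -0.0], 0.67), ([0.536, -0.243, 0.083], 0.55)]
```

View pics/m3.png

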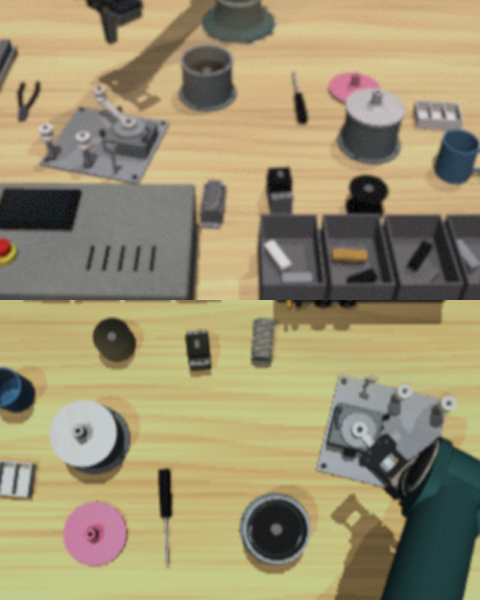

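```bash
cat > arc.py <<'E'
from fit import *
piv=np.array([.5375,-.2440]);phi0=np.radians(224.5)-2*np.pi
def pose(th,off,z=.074,r=.119):
    f=phi0+th;rad=np.array([np.cos(f),np.sin(f)]);t=np.array([-np.sin(f),np.cos(f)])
    return np.array([*(piv+r*rad-t*off),z]),Rz(f)
def go(th,off,rate=.08,z=.074):
    p,R=pose(th,off,z);env.movel(p,R,rate)
    s=env.sense();f=phi0+th;t=np.array([-np.sin(f),np.cos(f)]);rad=np.array([np.cos(f),np.sin(f)])
    w=s['wrist_force'];print(round(s['t'],2),'th',round(th,2),'off',round(off,3),'err',((s['ee_pos']-p)*1e3).round(1),'Ft',round(w[:2]@t,1),'Fr',round(w[:2]@rad,1),'Fz',round(w[2],1))
    return -(w[:2]@t)
E
python3 - <<'E'
from arc import *
for th in np.arange(0,1.11,.1):
    if solver.inverse_kinematics(*pose(th,.025)) is None: print('noik',th)
go(0,.055,z=.2); go(0,.055,.12)
for off in (.04,.034,.031,.028,.026,.024,.022,.02):
    if go(0,off)>2.5: break
E
```

```text
19.49 th 0 off 0.055 err [ 0.   0.1 -0. ] Ft 0.6 Fr 0.0 Fz -0.8
20.69 th 0 off 0.055 err [ 0.5 -0.3  0.6] Ft -0.0 Fr 0.4 Fz -0.8
21.03 th 0 off 0.04 err [ 0.4 -0.4  0.3] Ft -1.1 Fr 0.2 Fz -0.4
21.28 th 0 off 0.034 err [ 0.2 -0.1  0. ] Ft -0.1 Fr 0.2 Fz 0.4
21.53 th 0 off 0.031 err [ 0.1 -0.  -0. ] Ft 0.9 Fr 0.1 Fz 0.4
21.78 th 0 off 0.028 err [-0.6  0.6 -0.3] Ft -2.6 Fr 0.2 Fz 1.1
```

```bash
python3 - <<'E'
from arc import *
for th in np.arange(.08,.81,.08):
    if go(th,.0275)>25: break
else:
    for cam in ('scene','top'):
        p,d=snap(cam,cam[0]+'4.png')
        print([(np.round(k['at'],3).tolist(),round(k['score'],2),np.degrees(np.arctan2(*(np.array(k['at'])[:2]-piv)[::-1])-phi0-2*np.pi*0)%360/57.3) for k in tip_of(cam,'swing_roller')])
E
```

```text
22.06 th 0.08 off 0.028 err [-1.   0.6 -0.5] Ft -4.8 Fr 0.3 Fz 1.5
22.33 th 0.16 off 0.028 err [-1.1  0.4 -0.4] Ft -5.2 Fr 1.3 Fz 0.2
22.61 th 0.24 off 0.028 err [-1.4  0.3 -0.4] Ft -5.0 Fr 1.5 Fz 0.6
22.88 th 0.32 off 0.028 err [-1.6  0.  -0.5] Ft -5.9 Fr 2.1 Fz -0.4
23.16 th 0.4 off 0.028 err [-1.6 -0.4 -0.4] Ft -5.1 Fr 2.5 Fz -0.2
23.43 th 0.48 off 0.028 err [-2.  -0.6 -0.5] Ft -7.7 Fr 2.5 Fz -0.4
23.71 th 0.56 off 0.028 err [-2.2 -1.  -0.5] Ft -7.2 Fr 3.4 Fz 0.2
23.98 th 0.64 off 0.028 err [-2.4 -1.4 -0.4] Ft -7.6 Fr 2.7 Fz 0.3
24.26 th 0.72 off 0.028 err [-2.6 -1.8 -0.5] Ft -8.2 Fr 2.3 Fz 1.2
24.53 th 0.8 off 0.028 err [-2.6 -2.2 -0.4] Ft -8.5 Fr 3.5 Fz 1.2
[([0.536, -0.361, 0.082], 0.88, np.float64(0.7795260698048727))]
[([0.537, -0.366, 0.078], 0.74, np.float64(0.7866899456174387))]
```

```bash
python3 - <<'E'
from arc import *
for th in (.84,.88,.92,.96,1.0,1.03):
    if go(th,.0275)>14: break
env.pause(.3);go(th,.0275)
for cam in ('scene','top'):
    p,d=snap(cam,cam[0]+'5.png')
    print([(np.round(k['at'],3).tolist(),round(k['score'],2),(np.arctan2(*(np.array(k['at'])[:2]-piv)[::-1])-phi0)%(2*np.pi)) for k in tip_of(cam,'swing_roller')])
a=cv2.imread('pics/s5.png')[150:270,100:260];b=cv2.imread('pics/t5.png')[140:260,300:460]
k=lambda s:cv2.resize(s,(400,300),interpolation=cv2.INTER_CUBIC)
cv2.imwrite('pics/m5.png',np.hstack([k(a),k(b)]))
E
```

```text
24.98 th 0.84 off 0.028 err [-2.9 -2.4 -0.4] Ft -8.4 Fr 3.3 Fz 0.3
25.23 th 0.88 off 0.028 err [-3.  -2.6 -0.4] Ft -8.7 Fr 2.3 Fz 0.3
25.48 th 0.92 off 0.028 err [-3.  -2.9 -0.4] Ft -8.7 Fr 2.4 Fz -0.7
25.73 th 0.96 off 0.028 err [-3.1 -3.1 -0.4] Ft -9.4 Fr 2.8 Fz 0.6
25.98 th 1.0 off 0.028 err [-3.1 -3.4 -0.4] Ft -9.2 Fr 3.2 Fz 0.0
26.23 th 1.03 off 0.028 err [-3.2 -3.6 -0.4] Ft -9.1 Fr 2.8 Fz 0.0
26.78 th 1.03 off 0.028 err [-3.3 -3.6 -0.4] Ft -9.5 Fr 2.5 Fz 0.5
[([0.563, -0.362, 0.081], 0.77, np.float64(1.0074799264153012))]
[]
```

View pics/m5.png

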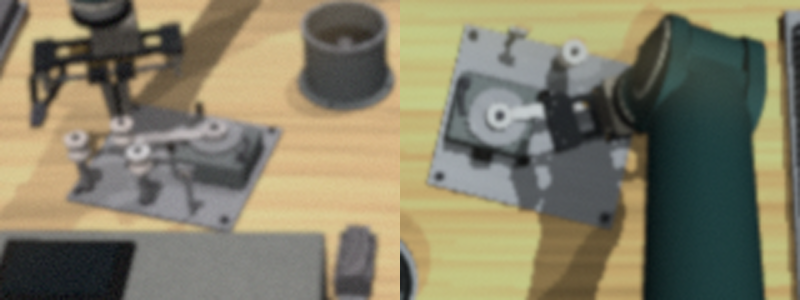

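```bash
python3 - <<'E'
from arc import *
for th in (1.05,1.07):
    if go(th,.0275)>12: break
env.pause(.5);go(th,.0275)
for cam in ('scene','top'):
    p,d=snap(cam,cam[0]+'6.png')
    for n in ('swing_roller','cover_guide','swing_pivot'):print(n,[(np.round(k['at'],3).tolist(),round(k['score'],2)) for k in tip_of(cam,n)])
P=cloud('top',d);r=np.hypot(P[...,0]-.527,P[...,1]-.3);M=P[(r<.06)&(r>.024)&(P[...,2]>.08)&(P[...,2]<.125)];A=np.c_[M[:,:2]-(.527,.3),np.ones(len(M))];print(np.linalg.lstsq(A,M[:,2],rcond=None)[0])
workorder.finish_job()
s=env.sense();print(s['t'])
E
```

```text
27.23 th 1.05 off 0.028 err [-3.3 -3.7 -0.4] Ft -9.5 Fr 3.1 Fz 0.0
27.48 th 1.07 off 0.028 err [-3.2 -3.8 -0.4] Ft -9.8 Fr 3.2 Fz 0.2
28.23 th 1.07 off 0.028 err [-3.4 -3.9 -0.4] Ft -9.3 Fr 3.2 Fz 0.2
swing_roller [([0.53, 0.304, 0.092], 0.67), ([0.566, -0.362, 0.081], 0.64)]
cover_guide [([0.526, 0.301, 0.13], 0.84), ([0.327, 0.292, 0.035], 0.67)]
swing_pivot [([0.539, -0.243, 0.081], 0.56)]
swing_roller []
cover_guide [([0.525, 0.299, 0.135], 0.86), ([0.328, 0.294, 0.035], 0.78), ([0.526, 0.304, 0.098], 0.75)]
swing_pivot []
[-0.00054427  0.00189246  0.10961553]
the job is handed in; nothing more can be done
the job is handed in; nothing more can be done
```

I gripped the aluminium cover by its tube, set it on the pot farthest to the robot's left and let go of it. I then pushed the tensioner arm back by its roller with the shut fingers. I handed the job in at about 28 s with the fingers still pressing on the roller.

- **Cover:** It met the rim at the expected height and stayed put after release. In the last top-camera picture its flange top is at 0.1096 m, against 0.110 m when seated, with a tilt of about 0.1 degrees. The last network readings put the guide point at 0.130 m (scene) and 0.135 m (top), against 0.130 m expected. An earlier plane fit from the scene camera disagreed, showing a tilt of about 4.5 degrees. I put that down to points on the pot's side getting into the fit and did not rerun it.
- **Tensioner arm:** I estimate the arm at about 1.03 rad, well past the last click at 0.84 and short of the back stop at 1.08. That comes from the finger position and the scene camera's reading of the roller. The arm pushes back with a steady 9.3 to 9.8 N, the spring's force, so I did not reach the back stop. I could not read the pawl directly. The top camera could not see the roller behind the robot arm at the end, so only the scene camera confirms its position. The scene network's first-ranked roller report was really the cover, so I used its second.

I did not touch the other things on the bench, and the pictures show nothing moved.

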